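Seat the blank in the corner of the drilling jig

ROBOT

A 7-joint arm with a two-finger parallel gripper is mounted at the origin on the work surface. World frame = base frame: x ahead of the robot, y to its left, z up, the work surface at z = 0. Lengths are in m, angles in rad, forces in N, time in s.
With the tool pointing down it reaches from about 0.4 to 0.85 m from the base axis. Payload 4.5 kg.
Tool frame: the origin (TCP) lies at the very end of the fingers, on their centre line; the grasp point (between the pads) lies 19 mm behind it; z points along the fingers, y is the line along which they close (so a half turn about z gives the same grasp; the last joint's range is limited). The gripper opens to 88 mm and grips with 3 to 60 N. Pads are 18 mm wide; open, the fingers measure 123 mm over their backs; the gripper's body (75 mm by 187 mm) begins 45 mm behind the grasp point.
Start: joints at [1.265, 0.689, -0.195, 1.565, 0.157, 0.902, -0.215], TCP at [0.208, -0.589, 0.239] pointing down, gripper open.
Joint ranges: [-3.01, 3.01], [-0.46, 2.08], [-1.47, 1.51], [0.13, 2.56], [-1, 4.14], [0.04, 2.09], [-2.66, 2.66]. Speed limits (rad/s): [2.57, 2.57, 3.14, 3.14, 3.14, 3.14, 3.14].

INTERFACE

Orientations are given as a unit quaternion [x, y, z, w].
In Python, from plant import r, eyes, nets gives the robot as it stands.
- The arm moves only by the shell command python3 -m pendant 'ROWS' [FORCE]. ROWS is JSON, a list of rows, each an object of numbers: "claw": the opening, from 0 (shut) to 1 (fully open); "dx", "dy", "dz": the shift along the world's x, y, z in mm; "twist": the turn about the world's z in rad. In form: [{"claw": .., "dx": .., "dy": .., "dz": .., "twist": ..}, ...]. A call has 1 to 8 rows; each row is the pose to reach, as a shift and turn from the pose commanded when the call began; what a row does not reach only later rows make up. A row lasts 1/10 s, in which the tool goes at most 50 mm and 8.59 degrees, less where a joint would pass 70% of its speed; a pose out of reach is approached as far as the arm can. A call with a gripper value outside its range is refused whole. The fingers move at their own pace and stop on an object; FORCE is the grip in N (left out, the last holds). Time passes only in rows, so rows that repeat a pose let the fingers close. It gives the time, the measured TCP pose, the force, the opening and the grip force at its end, in the units of the state.
- r.get_state(): the state, without advancing time (a new reading comes with each control period).
- eyes.snapshot(name): name is "scene" or "top" or "wrist"; returns (picture, depth): 480x640x3 uint8, blue, green, red; 480x640 float32, m along the optical axis (not along the pixel's ray), 0 where there is no reading.
- eyes.camera_info(name): a dict with "K" (3x3 intrinsics, pixels), "world_to_cam" (4x4, takes a point from world to camera coordinates); the wrist camera has in their place "T_tool_cam" (4x4, takes a point from camera to tool coordinates, whose origin is the TCP and whose axes are the flange's). Camera axes: x right, y down, z forward; pixel columns grow to the right and rows downward; lengths in m; the calibration is good to about 2 mm. A picture is of the moment at which its call begins: read the wrist's pose just before it. camera_info takes no time and is no camera call.
- r.finish_job(): hands the job in; it is judged then, once.
Trained networks look in the newest picture that a camera, given by its name, has taken for a name from the list of things; names that differ only in an ending like _2 or _b are one class to them, and where a whole thing is asked for, a point or a joint stands for the part that bears it (a point fixed in the world has none). Each returns a list of dicts, best first, with "confidence" (0 to 1); they miss things now and then, are a little off and sometimes report something else, mostly with a low value. They report only what shows in the picture. A call takes as long as a camera call. They do not tell look-alikes from the thing itself.
- nets.spot_in(camera, query): "box" ([left, top, width, height] as shares, 0 to 1, of the picture: columns of its width, rows of its height, round what is visible of it).
- nets.place_of(camera, query): "position" ([column, row] as shares, 0 to 1, of the picture: columns of its width, rows of its height: a listed point, or the origin of a listed thing).
The state is a dict: "clock": time; "q": joint angles; "qd": joint speeds; "joint_torque": joint torques, N m; "tool_pos": TCP position; "eef_rot": TCP orientation; "contact_force": force on the tool from outside, world axes, zero at the start; "moment": the same for the moment, N m; "opening": opening from 0.0 (shut) to 1.0 (fully open); "finger_force": force on a finger pad.
Only numpy, scipy, OpenCV 4.12 (cv2) and the standard library are available. Lean on these libraries where they do the work, as an engineer would, in place of code of your own. Each camera call takes 0.05 s, during which the arm holds its last target. There are 200 camera calls.

TASK

Seat the loose wooden blank in the drilling jig with your fingertips: first push it flat against the long rail, before it gets near the pocket, then slide it along, keeping it against the rail, until it is fully home in the corner pocket, flush with both the rail and the end stop. Do not lift or tip the blank, and leave the dowel, tub, arched offcut and screwdriver where they are.

Things in the scene. Friction and masses are not known exactly. Their poses are not given: they have to be found in the camera images.
- jig: The drilling jig, fixed to the bench: a brown board 220 mm (its x) by 380 mm (its y) by 12 mm thick, carrying three pale wood strips (rail, end stop, keeper), each 20 mm high above the board. Origin: centre of its underside, on the bench. x points across the board to the rail, away from the robot; y along the rail to the end stop; z up. Jig coordinates below are in mm in these axes.
- rail (a point): On the long rail's pushing face, half-way along and up: jig x = 70, y = 0, z = 22. The rail runs the board's full 380 mm along y and is 30 mm thick (x 70 to 100), its top 32 mm above the bench.
- pocket (a point): Where the blank's centre is when it is fully home: jig x = 47.5, y = 130, z = 22; axes as the jig. The pocket, 49 mm wide, open to -y and upward, lies between the rail (face x = 70), the end stop (face y = 160, from x = -15 to 70) and the keeper strip.
- keeper (a point): Top of the short keeper strip's rounded nose (radius 12 mm): jig x = 9, y = 120, z = 32. The strip spans x -3 to 21 and y 108 (tip of the nose) to the end stop at 160. The blank at home ends at y = 100, so fingers pushing its end need not enter the pocket.
- blank_center (a point): Centre of the loose pale blank, a plain wooden block 45 mm (its x, across the rail) by 60 mm (its y, along the rail) by 20 mm high, about 40 g, lying on the board off the rail (bottom 12, top 32 mm above the bench), turned up to 0.45 rad from the jig. Slides with ordinary wood friction (under 1 N).
- dowel: Bystander: dark dowel offcut, 24 mm diameter, 35 mm high, standing on the jig's board at the robot's side of the pocket; origin at the centre of its foot.
- tub: Bystander: white glue tub with black lid, 68 mm diameter, 60 mm high, on the bench beyond the rail; origin at the centre of its foot.
- arch: Bystander: arched pale offcut (bridge shape) 30 x 90 x 36 mm high, on the bench beyond the jig's end-stop end; origin at the centre of its underside.
- driver: Bystander: screwdriver with blue handle, lying on the bench beyond the jig's other end; origin near its middle, on the bench.
Mind the look-alikes: they are no part of the job. Leave any blue or pink look-alike of the part that bears blank_center alone.

How it is judged:
On the way:
1. the blank lies flat against the rail (within 4 mm and 0.08 rad), still short of the pocket (x of blank_center in the frame of jig above 0.0435 m and angle between the x axis of blank_center and the x axis of jig, either way round below 0.08 rad and y of blank_center in the frame of jig below 0.06 m and z of blank_center in the frame of jig below 0.027 m), for 0.1 s.
At the end, for the whole second after the job is handed in: The blank lies flat on the board in the corner pocket, within 3 mm of the rail and of the end stop and within 0.05 rad of square, at rest (x of blank_center in the frame of jig between 0.0445 and 0.0505 m and y of blank_center in the frame of jig between 0.127 and 0.133 m and angle between the x axis of blank_center and the x axis of jig, either way round below 0.05 rad and z of blank_center in the frame of jig between 0.019 and 0.025 m and linear speed of blank below 0.01 m/s); the robot touches nothing.
It fails at once if the blank is lifted more than 6 mm off the board or tipped more than 0.2 rad (z of blank_center in the frame of jig above 0.028 m or angle between blank_center's own z axis and vertical above 0.2 rad).
It fails at once if the blank is more than 10 mm off the rail on the last 90 mm before home (y of blank_center in the frame of jig above 0.04 m and x of blank_center in the frame of jig below 0.0375 m).
It fails at once if the dowel, tub, arched offcut or screwdriver is moved more than 10 mm (distance of any of dowel, tub, arch, driver from where it was at the start of the episode above 0.01 m).
It also fails if it takes over 51 s, if anything falls off the work surface, if the arm or the gripper's body presses on something with over 40 N, if the wrist force passes 120 N, or if a joint passes its speed limit or range.

## Working session

There is one attempt and no reset: what is moved stays moved. The work goes in short steps, Python scripts to look and compute and a shell command to move; the robot and the scene stay as the last step left them, time stands still between calls to the robot, and variables do not carry over. Pictures are saved under pics/ and viewed, at most 10 in all, crops included, and the job is handed in when it is done.

```bash
mkdir -p pics; cat > h.py <<'E'
import numpy as np, cv2
from plant import r, eyes, nets
def w_at_z(cam,u,v,z):
    ci=eyes.camera_info(cam);K=np.array(ci["K"]);T=np.linalg.inv(np.array(ci["world_to_cam"]))
    d=T[:3,:3]@np.linalg.solve(K,[u,v,1]);o=T[:3,3];return o+d*(z-o[2])/d[2]
def proj(cam,p):
    ci=eyes.camera_info(cam);c=np.array(ci["world_to_cam"])@np.append(p,1);q=np.array(ci["K"])@c[:3];return q[:2]/q[2]
E
python3 - <<'E'
from h import *
for c in ("top","scene"):
    p,d=eyes.snapshot(c);cv2.imwrite(f"pics/{c}0.png",p);np.save(f"{c}_d.npy",d)
    for q,z in (("jig",0),("rail",.022),("pocket",.022),("keeper",.032),("blank_center",.022),("dowel",0),("tub",0),("arch",0),("driver",0)):
        for x in nets.place_of(c,q)[:3]:
            u,v=x["position"][0]*640,x["position"][1]*480
            print(c,q,round(x["confidence"],2),round(u),round(v),w_at_z(c,u,v,z).round(4))
s=r.get_state();print(s["clock"],s["tool_pos"],s["eef_rot"],s["opening"])
E
```

```text
top jig 0.8 338 227 [ 0.5705 -0.0648  0.    ]
top rail 0.9 346 199 [ 0.6309 -0.0815  0.022 ]
top rail 0.51 288 206 [0.6155 0.049  0.022 ]
top pocket 0.63 347 199 [ 0.632  -0.0839  0.022 ]
top pocket 0.6 290 187 [0.6585 0.0434 0.022 ]
top keeper 0.64 286 207 [0.6117 0.0525 0.032 ]
top blank_center 0.92 465 190 [ 0.6539 -0.3529  0.022 ]
top blank_center 0.88 326 127 [ 0.7996 -0.0366  0.022 ]
top dowel 0.65 274 234 [0.5534 0.0808 0.    ]
top tub 0.59 381 157 [ 0.735  -0.1647  0.    ]
top arch 0.92 224 190 [0.6561 0.1966 0.    ]
top driver 0.79 458 273 [ 0.4664 -0.3359  0.    ]
scene jig 0.8 303 253 [ 0.5693 -0.0595  0.    ]
scene jig 0.43 273 251 [ 0.6185 -0.1051  0.    ]
scene rail 0.6 270 251 [ 0.6381 -0.0773  0.022 ]
scene pocket 0.85 294 280 [0.6493 0.036  0.022 ]
scene keeper 0.76 315 273 [0.6122 0.0503 0.032 ]
scene blank_center 0.96 204 291 [ 0.8036 -0.0262  0.022 ]
scene blank_center 0.74 204 208 [ 0.6771 -0.3283  0.022 ]
scene blank_center 0.59 305 221 [ 0.5139 -0.141   0.022 ]
scene dowel 0.51 351 282 [0.5463 0.0753 0.    ]
scene tub 0.71 208 253 [ 0.7365 -0.1714  0.    ]
scene arch 0.79 340 339 [0.658  0.1939 0.    ]
scene driver 0.59 279 194 [ 0.4709 -0.3342  0.    ]
1.0 [ 0.20835188 -0.58927956  0.23874423] [ 9.85596866e-01  1.69111843e-01 -1.39560004e-07  4.19608079e-05] 0.9965423818072735
```

```bash
python3 - <<'E'
import cv2
p=cv2.imread("pics/top0.png");cv2.imwrite("pics/topc.png",cv2.resize(p[110:310,210:490],(784,560),interpolation=cv2.INTER_CUBIC))
E
```

```text
(no output)
```

View pics/topc.png

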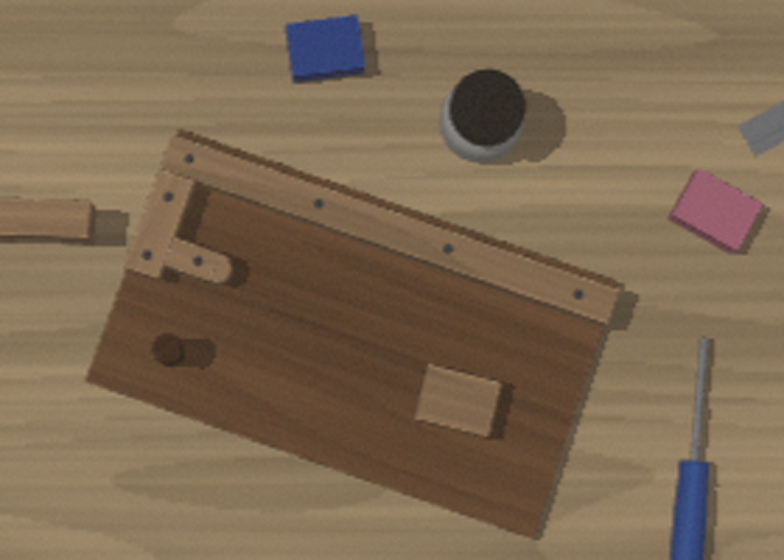

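View pics/scene0.png

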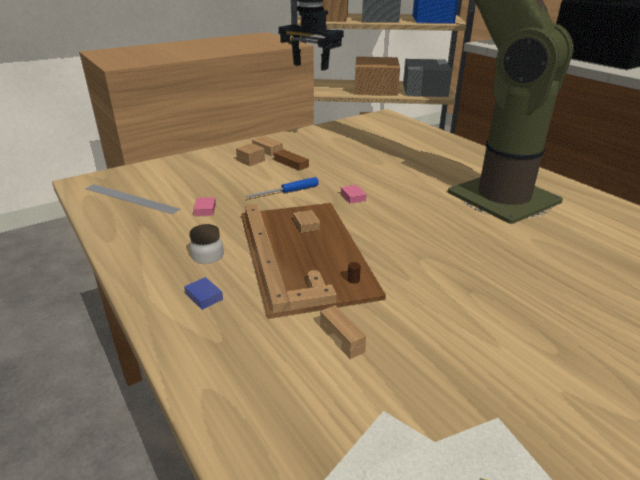

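The top crop shows the jig turned about -0.33 rad, with the pocket at upper left. The real blank (wood-coloured) is at crop (459,401), so about px (374,253). The blue block, the pink blocks and the pieces of wood at the far right are look-alikes. Next I fit the poses.

```bash
cat > fit.py <<'E'
from h import *
from scipy.optimize import least_squares
def tf(P,X): 
    c,s=np.cos(P[2]),np.sin(P[2]);X=np.asarray(X,float)/1000
    return np.column_stack([P[0]+c*X[:,0]-s*X[:,1],P[1]+s*X[:,0]+c*X[:,1],X[:,2]])
def fit(cam,X,uv,p0):
    f=lambda P:(np.array([proj(cam,p) for p in tf(P,X)])-uv).ravel()
    s=least_squares(f,p0,loss="soft_l1");return s.x,s.fun.reshape(-1,2)
def rel(J,p):
    c,s=np.cos(J[2]),np.sin(J[2]);d=np.array(p[:2])-J[:2];return np.array([c*d[0]+s*d[1],-s*d[0]+c*d[1]])*1000
E
python3 - <<'E'
from fit import *
cr=lambda a:np.array(a)/2.8+[210,110]-.3
J,e=fit("top",[[-110,190,12],[-110,-190,12],[70,-190,32],[70,160,32],[9,108,32],[-15,190,32]],
 cr([[87,380],[541,538],[606,324],[201,186],[232,274],[127,270]]),[.57,-.06,-.33])
print(J,e.round(1).tolist())
B,e=fit("top",[[22.5,30,32],[22.5,-30,32],[-22.5,-30,32],[-22.5,30,32]],cr([[428,364],[502,381],[490,438],[416,420]]),[.51,-.14,-.2])
print(B,e.round(1).tolist(),"in jig",rel(J,B),B[2]-J[2])
np.save("J.npy",J);np.save("B.npy",B)
for n,X in (("start push",[-55,0,16]),("blank center",[0,0,16])):
    c=tf(B,[X])[0];print(n,c,rel(J,c))
E
```

```text
[ 0.56641559 -0.06230552 -0.33122743] [[0.6, 1.3], [-0.9, 0.3], [2.2, -0.1], [-1.3, -1.4], [0.5, 0.1], [-0.4, -0.3]]
[ 0.50939672 -0.1418735  -0.22783331] [[0.1, 0.2], [0.0, 0.2], [0.0, -0.3], [-0.1, -0.1]] in jig [-28.04372329 -93.78574193] 0.10339411868249088
start push [ 0.45581803 -0.12945079  0.016     ] [-82.75000064 -99.46229178]
blank center [ 0.50939672 -0.1418735   0.016     ] [-28.04372329 -93.78574193]
```

```bash
R='{"claw":0.25,"dx":128,"dy":230,"dz":-20,"twist":-0.67}'; python3 -m pendant '[{"claw":0.25,"dx":20,"dy":40,"dz":0,"twist":-0.13},{"claw":0.25,"dx":40,"dy":80,"dz":0,"twist":-0.27},{"claw":0.25,"dx":62,"dy":115,"dz":-10,"twist":-0.40},{"claw":0.25,"dx":85,"dy":155,"dz":-10,"twist":-0.54},{"claw":0.25,"dx":107,"dy":192,"dz":-20,"twist":-0.67},{"claw":0.25,"dx":128,"dy":230,"dz":-20,"twist":-0.67},{"claw":0.25,"dx":150,"dy":270,"dz":-20,"twist":-0.67},{"claw":0.25,"dx":170,"dy":310,"dz":-20,"twist":-0.67}]' 10
```

```text
clock: 1.8
tool_pos: [0.3795, -0.2777, 0.2189]
eef_rot: [0.986, -0.164, 0.0, 0.0]
contact_force: [1.4, -0.5, 0.4]
opening: 0.301
finger_force: 0.0
```

```bash
python3 -m pendant '[{"claw":0.25,"dx":22,"dy":38,"dz":-10,"twist":0},{"claw":0.25,"dx":43,"dy":75,"dz":-20,"twist":0},{"claw":0.25,"dx":64,"dy":113,"dz":-30,"twist":0},{"claw":0.25,"dx":85,"dy":150,"dz":-40,"twist":0},{"claw":0.25,"dx":85,"dy":150,"dz":-40,"twist":0},{"claw":0.25,"dx":85,"dy":150,"dz":-40,"twist":0}]' 10
python3 - <<'E'
from h import *
s=r.get_state();print(s["clock"],s["tool_pos"],s["eef_rot"],s["opening"],s["contact_force"])
print(eyes.camera_info("wrist"))
p,d=eyes.snapshot("wrist");cv2.imwrite("pics/w1.png",p)
E
```

```text
clock: 2.4
tool_pos: [0.4637, -0.1283, 0.1786]
eef_rot: [0.987, -0.163, -0.0, -0.0]
contact_force: [0.1, -0.4, 0.2]
opening: 0.249
finger_force: 0.0
2.4 [ 0.46372277 -0.12825402  0.17856622] [ 9.86651922e-01 -1.62843367e-01 -1.53022795e-04 -1.41345379e-05] 0.2491129478292637 [ 0.09752355 -0.38702666  0.18946304]
{'K': array([[415.09161538,   0.        , 321.05593858],
       [  0.        , 415.09161538, 239.37362343],
       [  0.        ,   0.        ,   1.        ]]), 'T_tool_cam': array([[-1.35943280e-03, -9.62608154e-01, -2.70894248e-01,
         6.99435961e-02],
       [ 9.99998852e-01, -1.12741486e-03, -1.01210160e-03,
         2.35312793e-04],
       [ 6.68847052e-04, -2.70895313e-01,  9.62608582e-01,
        -1.46683047e-01],
       [ 0.00000000e+00,  0.00000000e+00,  0.00000000e+00,
         1.00000000e+00]])}
```

View pics/w1.png

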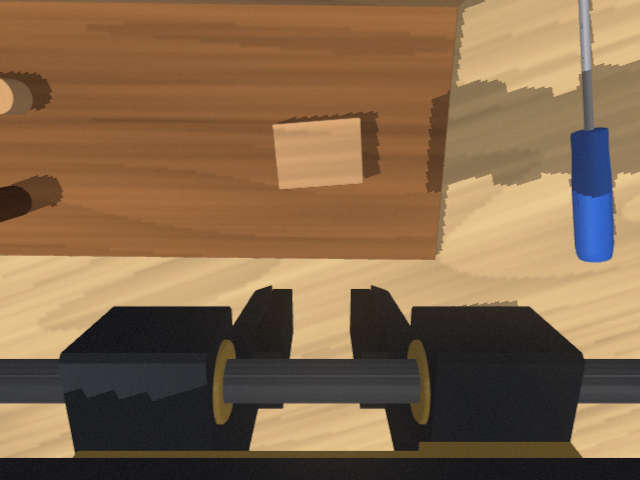

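The wrist view shows the blank's top corners at (273,125), (360,118), (363,183) and (279,189), with the board's near-right corner at (436,259). The driver is well clear.

```bash
cat >> fit.py <<'E'
from scipy.spatial.transform import Rotation as Ro
def wfix(st):
    ci=eyes.camera_info("wrist");T=np.eye(4);T[:3,:3]=Ro.from_quat(st["eef_rot"]).as_matrix();T[:3,3]=st["tool_pos"]
    return np.array(ci["K"]),np.linalg.inv(T@np.array(ci["T_tool_cam"]))
def fitw(st,X,uv,p0):
    K,W=wfix(st)
    def f(P):
        c=(W@np.column_stack([tf(P,X),np.ones(len(X))]).T)[:3];q=K@c;return ((q[:2]/q[2]).T-uv).ravel()
    s=least_squares(f,p0);return s.x,s.fun.reshape(-1,2)
def wz(st,u,v,z):
    K,W=wfix(st);T=np.linalg.inv(W);d=T[:3,:3]@np.linalg.solve(K,[u,v,1]);o=T[:3,3];return o+d*(z-o[2])/d[2]
E
python3 - <<'E'
from fit import *
J=np.load("J.npy");s=r.get_state()
B,e=fitw(s,[[22.5,30,32],[22.5,-30,32],[-22.5,-30,32],[-22.5,30,32]],np.array([[273,125],[360,118],[363,183],[279,189]]),[.51,-.14,-.2])
print(B,e.round(1).tolist(),rel(J,B),B[2]-J[2])
for u,v,z in((436,259,.012),(0,254,.012),(460,8,.012)): print(rel(J,wz(s,u,v,z)))
print("tool in jig",rel(J,s["tool_pos"]))
E
```

```text
[ 0.50955372 -0.14412659 -0.25880315] [[-0.6, -0.8], [0.3, -0.5], [0.3, 0.6], [-0.0, 0.8]] [-27.162541   -95.86530226] 0.07242428528754713
[-110.2924986  -188.86098728]
[-105.97299039  156.93287656]
[  68.93082448 -191.7598178 ]
tool in jig [-75.74865281 -97.41611295]
```

```bash
python3 -m pendant '[{"claw":0.25,"dx":0,"dy":0,"dz":-45,"twist":0},{"claw":0.25,"dx":0,"dy":0,"dz":-90,"twist":0},{"claw":0.25,"dx":0,"dy":0,"dz":-125,"twist":0},{"claw":0.25,"dx":0,"dy":0,"dz":-150,"twist":0},{"claw":0.25,"dx":0,"dy":0,"dz":-159,"twist":0},{"claw":0.25,"dx":0,"dy":0,"dz":-159,"twist":0}]' 10
python3 -m pendant '[{"claw":0.25,"dx":9,"dy":-3,"dz":0,"twist":0},{"claw":0.25,"dx":18,"dy":-6,"dz":0,"twist":0},{"claw":0.25,"dx":26,"dy":-9,"dz":0,"twist":0},{"claw":0.25,"dx":33,"dy":-11.5,"dz":0,"twist":0},{"claw":0.25,"dx":40,"dy":-14,"dz":0,"twist":0},{"claw":0.25,"dx":48,"dy":-16.5,"dz":0,"twist":0},{"claw":0.25,"dx":56,"dy":-19.5,"dz":0,"twist":0},{"claw":0.25,"dx":62,"dy":-21.5,"dz":0,"twist":0}]' 10
python3 - <<'E'
from fit import *
s=r.get_state();print(rel(np.load("J.npy"),s["tool_pos"]),s["tool_pos"],s["contact_force"])
E
```

```text
clock: 3.05
tool_pos: [0.4625, -0.1307, 0.0193]
eef_rot: [0.986, -0.166, -0.001, 0.0]
contact_force: [-0.5, 0.1, -0.3]
opening: 0.249
finger_force: 0.0
clock: 3.85
tool_pos: [0.5263, -0.1511, 0.0197]
eef_rot: [0.986, -0.164, 0.0, 0.0]
contact_force: [-0.2, -0.3, 0.7]
opening: 0.248
finger_force: 0.1
[ -9.09486435 -97.03628797] [ 0.5262585  -0.1511096   0.01972815] [-0.21162757 -0.301372    0.72581393]
```

```bash
python3 -m pendant '[{"claw":0.25,"dx":5,"dy":-1.7,"dz":0,"twist":0},{"claw":0.25,"dx":10,"dy":-3.3,"dz":0,"twist":0},{"claw":0.25,"dx":15,"dy":-5,"dz":0,"twist":0},{"claw":0.25,"dx":18,"dy":-6,"dz":0,"twist":0},{"claw":0.25,"dx":20,"dy":-6.7,"dz":0,"twist":0},{"claw":0.25,"dx":21,"dy":-7,"dz":0,"twist":0}]' 10
python3 - <<'E'
from fit import *
s=r.get_state();print(rel(np.load("J.npy"),s["tool_pos"]),s["tool_pos"],s["contact_force"])
p,d=eyes.snapshot("wrist");cv2.imwrite("pics/w2.png",p)
E
```

```text
clock: 4.45
tool_pos: [0.5464, -0.1578, 0.0197]
eef_rot: [0.986, -0.164, -0.0, 0.0]
contact_force: [-0.9, 1.3, 0.8]
opening: 0.25
finger_force: 0.1
[ 12.13898527 -96.83673786] [ 0.54640306 -0.15782623  0.01971755] [-0.9340727   1.30580736  0.78927766]
```

View pics/w2.png

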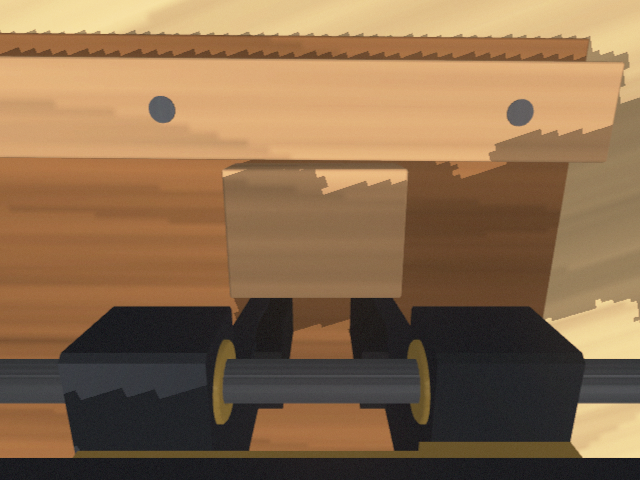

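The blank is square to the tool, with its far edge at row 169. The rail edge is at rows 157–161, so the gap is about 3 mm and nearly parallel. I'll creep on until there is contact.

```bash
python3 -m pendant '[{"claw":0.25,"dx":1,"dy":-0.3,"dz":0,"twist":0},{"claw":0.25,"dx":2,"dy":-0.7,"dz":0,"twist":0},{"claw":0.25,"dx":3,"dy":-1,"dz":0,"twist":0},{"claw":0.25,"dx":4,"dy":-1.3,"dz":0,"twist":0},{"claw":0.25,"dx":4,"dy":-1.3,"dz":0,"twist":0}]' 10
cat > st.py <<'E'
from fit import *
s=r.get_state();J=np.load("J.npy");c,n=np.cos(J[2]),np.sin(J[2]);f=s["contact_force"]
print("jig",rel(J,s["tool_pos"]).round(1),"z",s["tool_pos"][2].round(4),"F jig",[round(c*f[0]+n*f[1],1),round(-n*f[0]+c*f[1],1),round(f[2],1)],"yaw",2*np.arctan2(s["eef_rot"][1],s["eef_rot"][0]))
E
python3 st.py
```

```text
clock: 5.0
tool_pos: [0.5487, -0.1586, 0.0196]
eef_rot: [0.986, -0.164, -0.002, -0.0]
contact_force: [-5.5, 1.8, 3.2]
opening: 0.251
finger_force: 2.3
jig [ 14.5 -96.8] z 0.0196 F jig [np.float64(-5.8), np.float64(-0.1), np.float64(3.2)] yaw -0.3303216607432023
```

```bash
python3 -m pendant '[{"claw":0.25,"dx":-8,"dy":3,"dz":0,"twist":0},{"claw":0.25,"dx":-20,"dy":7,"dz":0,"twist":0},{"claw":0.25,"dx":-24,"dy":8,"dz":25,"twist":0},{"claw":0.1,"dx":-24,"dy":8,"dz":60,"twist":0},{"claw":0,"dx":-24,"dy":8,"dz":60,"twist":0.14},{"claw":0,"dx":-15,"dy":-10,"dz":60,"twist":0.28},{"claw":0,"dx":0,"dy":-40,"dz":60,"twist":0.42},{"claw":0,"dx":14,"dy":-55,"dz":60,"twist":0.56}]' 10
python3 st.py; python3 -c "
from plant import r;print(r.get_state()['q'])"
```

```text
clock: 5.8
tool_pos: [0.5652, -0.2176, 0.0803]
eef_rot: [0.993, 0.116, 0.001, 0.002]
contact_force: [0.2, -0.8, -0.1]
opening: 0.005
finger_force: 0.0
jig [  49.4 -147.2] z 0.0803 F jig [np.float64(0.5), np.float64(-0.7), np.float64(-0.1)] yaw 0.23301470126885437
[ 0.3440384   0.87753263 -0.09570382  1.74771059  0.15301532  0.52009158
 -1.18778561]
```

```bash
python3 -m pendant '[{"claw":0,"dx":0,"dy":0,"dz":0,"twist":0.14},{"claw":0,"dx":0,"dy":0,"dz":0,"twist":0.28},{"claw":0,"dx":0,"dy":0,"dz":0,"twist":0.42},{"claw":0,"dx":0,"dy":0,"dz":0,"twist":0.56},{"claw":0,"dx":0,"dy":0,"dz":0,"twist":0.70},{"claw":0,"dx":0,"dy":0,"dz":0,"twist":0.84},{"claw":0,"dx":0,"dy":0,"dz":0,"twist":1.01},{"claw":0,"dx":0,"dy":0,"dz":0,"twist":1.01}]' 10
python3 st.py; python3 - <<'E'
from h import *
p,d=eyes.snapshot("wrist");cv2.imwrite("pics/w3.png",p)
E
```

```text
clock: 6.6
tool_pos: [0.5647, -0.2143, 0.0797]
eef_rot: [0.814, 0.581, 0.001, 0.0]
contact_force: [0.2, -0.1, 0.1]
opening: 0.003
finger_force: 0.0
jig [  47.8 -144.3] z 0.0797 F jig [np.float64(0.3), np.float64(-0.0), np.float64(0.1)] yaw 1.2408575582918377
```

View pics/w3.png

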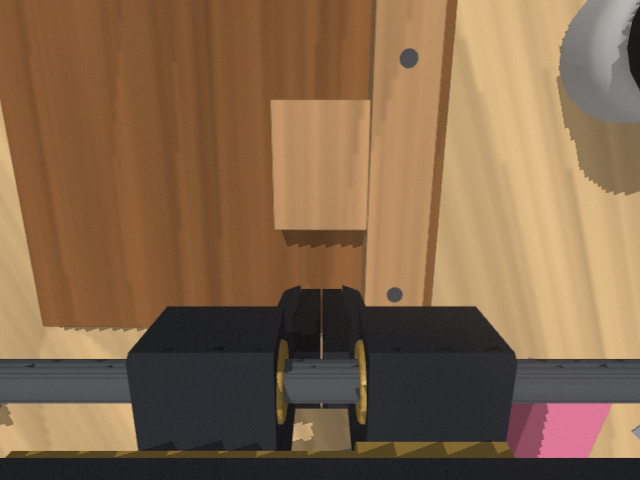

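The blank lies flush against the rail, with its end at row 230 and its centre column about 320, in line with the fingers. I'll lower and push along the rail.

```bash
python3 -m pendant '[{"claw":0,"dx":-2,"dy":1,"dz":-25,"twist":0},{"claw":0,"dx":-2,"dy":1,"dz":-48,"twist":0},{"claw":0,"dx":-2,"dy":1,"dz":-60,"twist":0},{"claw":0,"dx":-2,"dy":1,"dz":-60,"twist":0},{"claw":0,"dx":0,"dy":7,"dz":-60,"twist":0},{"claw":0,"dx":2,"dy":12,"dz":-60,"twist":0},{"claw":0,"dx":4,"dy":18,"dz":-60,"twist":0},{"claw":0,"dx":6,"dy":24,"dz":-60,"twist":0}]' 10
python3 st.py
python3 -m pendant '[{"claw":0,"dx":3.4,"dy":9.5,"dz":0,"twist":0},{"claw":0,"dx":6.8,"dy":19,"dz":0,"twist":0},{"claw":0,"dx":10.2,"dy":28.5,"dz":0,"twist":0},{"claw":0,"dx":13.6,"dy":38,"dz":0,"twist":0},{"claw":0,"dx":17,"dy":47.5,"dz":0,"twist":0},{"claw":0,"dx":20.4,"dy":57,"dz":0,"twist":0},{"claw":0,"dx":23.5,"dy":66.5,"dz":0,"twist":0},{"claw":0,"dx":27,"dy":76,"dz":0,"twist":0}]' 10
python3 st.py; python3 - <<'E'
from h import *
p,d=eyes.snapshot("wrist");cv2.imwrite("pics/w4.png",p)
E
```

```text
clock: 7.45
tool_pos: [0.5711, -0.1894, 0.0205]
eef_rot: [0.814, 0.581, 0.001, 0.0]
contact_force: [-1.0, -0.0, -0.7]
opening: 0.004
finger_force: 0.1
jig [  45.8 -118.7] z 0.0205 F jig [np.float64(-1.0), np.float64(-0.4), np.float64(-0.7)] yaw 1.2399780680763706
clock: 8.25
tool_pos: [0.5975, -0.1133, 0.0197]
eef_rot: [0.814, 0.581, -0.0, -0.0]
contact_force: [0.2, -0.2, 0.0]
opening: 0.005
finger_force: 0.1
jig [ 46.  -38.1] z 0.0197 F jig [np.float64(0.2), np.float64(-0.1), np.float64(0.0)] yaw 1.2398438042789948
```

View pics/w4.png

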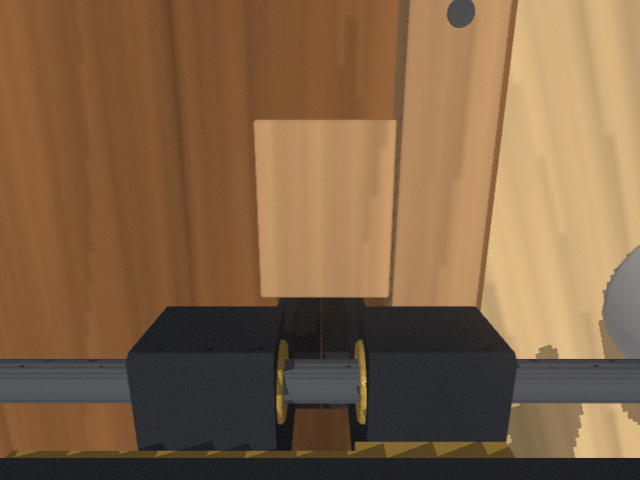

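The blank is in front of the fingers and square, with a gap to the rail of about 2 mm (right edge 388–396, rail edge 393–403). I'll bias slightly toward the rail while sliding.

```bash
python3 -m pendant '[{"claw":0,"dx":3.0,"dy":7,"dz":0,"twist":0},{"claw":0,"dx":6.0,"dy":14,"dz":0,"twist":0},{"claw":0,"dx":9.0,"dy":21,"dz":0,"twist":0},{"claw":0,"dx":12.0,"dy":28,"dz":0,"twist":0},{"claw":0,"dx":15,"dy":35,"dz":0,"twist":0},{"claw":0,"dx":17.5,"dy":42,"dz":0,"twist":0},{"claw":0,"dx":20,"dy":49,"dz":0,"twist":0},{"claw":0,"dx":22.3,"dy":55.8,"dz":0,"twist":0}]' 10
python3 st.py; python3 - <<'E'
from h import *
p,d=eyes.snapshot("wrist");cv2.imwrite("pics/w5.png",p)
E
```

```text
clock: 9.1
tool_pos: [0.6199, -0.0576, 0.0198]
eef_rot: [0.814, 0.581, 0.0, 0.0]
contact_force: [-0.2, 0.5, -1.3]
opening: 0.006
finger_force: 0.1
jig [49.  21.9] z 0.0198 F jig [np.float64(-0.4), np.float64(0.4), np.float64(-1.3)] yaw 1.2399147432548487
```

View pics/w5.png

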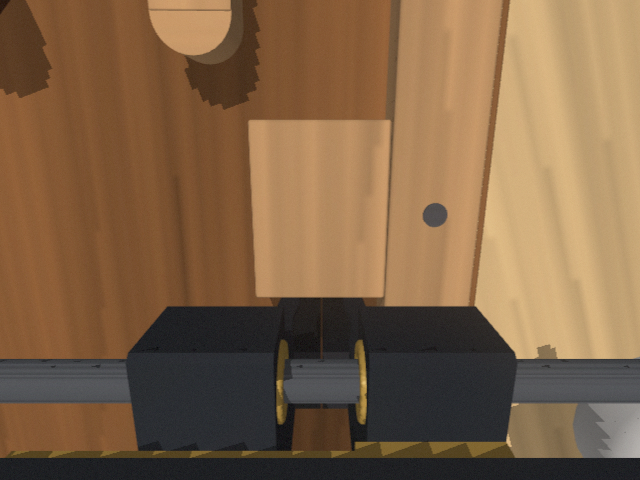

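The blank is now flush with the rail, and the keeper nose (col 232) lies clear to the left of its path. I'll slide into the pocket and then creep to the stop.

```bash
python3 -m pendant '[{"claw":0,"dx":2.6,"dy":7,"dz":0,"twist":0},{"claw":0,"dx":5.2,"dy":14,"dz":0,"twist":0},{"claw":0,"dx":7.8,"dy":21,"dz":0,"twist":0},{"claw":0,"dx":10.3,"dy":28,"dz":0,"twist":0},{"claw":0,"dx":12.8,"dy":35,"dz":0,"twist":0},{"claw":0,"dx":15.3,"dy":42,"dz":0,"twist":0},{"claw":0,"dx":17.8,"dy":49,"dz":0,"twist":0},{"claw":0,"dx":20.3,"dy":56,"dz":0,"twist":0}]' 10
python3 st.py
python3 -m pendant '[{"claw":0,"dx":0.7,"dy":1.9,"dz":0,"twist":0},{"claw":0,"dx":1.3,"dy":3.8,"dz":0,"twist":0},{"claw":0,"dx":2,"dy":5.7,"dz":0,"twist":0},{"claw":0,"dx":2.3,"dy":6.6,"dz":0,"twist":0},{"claw":0,"dx":2.6,"dy":7.6,"dz":0,"twist":0}]' 10
python3 st.py
```

```text
clock: 9.95
tool_pos: [0.6401, -0.0017, 0.0197]
eef_rot: [0.814, 0.581, 0.0, 0.0]
contact_force: [-0.6, -0.1, -0.4]
opening: 0.008
finger_force: 0.1
jig [50.  81.3] z 0.0197 F jig [np.float64(-0.6), np.float64(-0.3), np.float64(-0.4)] yaw 1.2398924056275986
clock: 10.45
tool_pos: [0.6425, 0.0051, 0.0197]
eef_rot: [0.814, 0.581, -0.0, 0.0]
contact_force: [-0.1, -0.4, 0.1]
opening: 0.005
finger_force: 0.1
jig [50.1 88.5] z 0.0197 F jig [np.float64(0.1), np.float64(-0.4), np.float64(0.1)] yaw 1.2394253983152586
```

```bash
python3 -m pendant '[{"claw":0,"dx":0.3,"dy":1,"dz":0,"twist":0},{"claw":0,"dx":0.7,"dy":1.9,"dz":0,"twist":0},{"claw":0,"dx":1.0,"dy":2.8,"dz":0,"twist":0},{"claw":0,"dx":1,"dy":2.8,"dz":0,"twist":0}]' 10
python3 st.py; python3 - <<'E'
from h import *
p,d=eyes.snapshot("wrist");cv2.imwrite("pics/w6.png",p)
E
```

```text
clock: 10.85
tool_pos: [0.6435, 0.0083, 0.0197]
eef_rot: [0.814, 0.581, 0.0, -0.0]
contact_force: [-0.9, -0.0, 0.0]
opening: 0.007
finger_force: 0.0
jig [50.  91.8] z 0.0197 F jig [np.float64(-0.8), np.float64(-0.3), np.float64(0.0)] yaw 1.2399608127820718
```

View pics/w6.png

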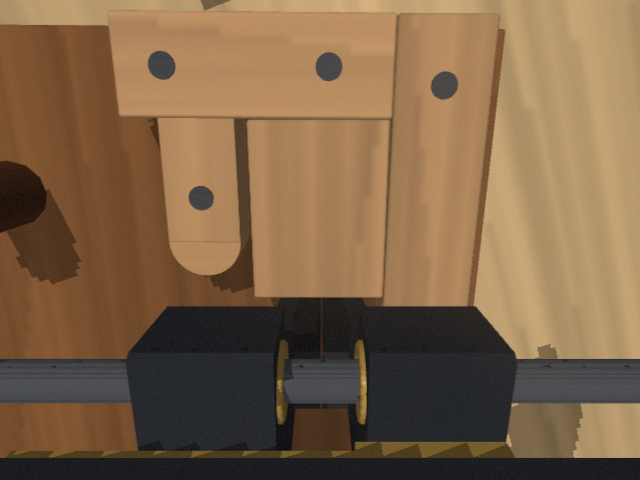

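The blank is in the pocket and flush with the rail, about 1 mm short of the end stop (blank top edge row 120, stop edge row 117). I'll creep until there is contact force.

```bash
python3 -m pendant '[{"claw":0,"dx":0.3,"dy":1,"dz":0,"twist":0},{"claw":0,"dx":0.7,"dy":1.9,"dz":0,"twist":0},{"claw":0,"dx":0.8,"dy":2.4,"dz":0,"twist":0},{"claw":0,"dx":0.8,"dy":2.4,"dz":0,"twist":0}]' 10
python3 st.py
```

```text
clock: 11.3
tool_pos: [0.6436, 0.0083, 0.0197]
eef_rot: [0.814, 0.58, -0.002, 0.001]
contact_force: [-3.1, -3.8, 2.4]
opening: 0.008
finger_force: 2.6
jig [50.  91.9] z 0.0197 F jig [np.float64(-1.7), np.float64(-4.6), np.float64(2.4)] yaw 1.2386177788605244
```

It is hard against the stop (4.6 N). I'll back straight off and then lift clear.

```bash
python3 -m pendant '[{"claw":0,"dx":-1.3,"dy":-4,"dz":0,"twist":0},{"claw":0,"dx":-3.5,"dy":-9.5,"dz":0,"twist":0},{"claw":0,"dx":-10,"dy":-28,"dz":0,"twist":0},{"claw":0,"dx":-11,"dy":-30,"dz":25,"twist":0},{"claw":0,"dx":-11,"dy":-30,"dz":60,"twist":0},{"claw":0,"dx":-11,"dy":-30,"dz":90,"twist":0},{"claw":0,"dx":-11,"dy":-30,"dz":90,"twist":0}]' 10
python3 st.py; python3 - <<'E'
from h import *
p,d=eyes.snapshot("wrist");cv2.imwrite("pics/w7.png",p)
E
```

```text
clock: 12.0
tool_pos: [0.636, -0.0206, 0.1139]
eef_rot: [0.814, 0.58, 0.003, 0.002]
contact_force: [0.6, -0.5, 0.3]
opening: 0.009
finger_force: 0.0
jig [52.2 62. ] z 0.1139 F jig [np.float64(0.8), np.float64(-0.3), np.float64(0.3)] yaw 1.2381910700774514
```

View pics/w7.png

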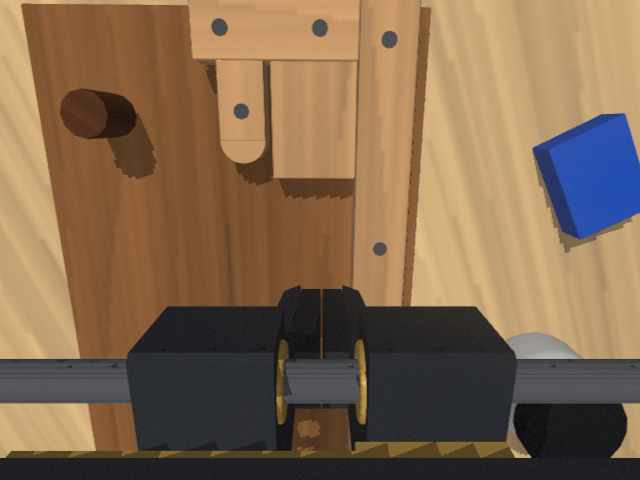

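The blank sits home, flush with the rail (col 357) and the stop (row 60). The robot is clear, and the dowel and tub are undisturbed.

```bash
python3 -c "
from plant import r;print(r.finish_job())"
```

```text
the job is handed in; nothing more can be done
None
```

I pushed the blank flat against the rail, slid it along into the corner pocket until it pressed against the end stop (about 5 N), backed off and handed the job in at about 12 s; no verdict came back.

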